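# Return the stray spice jar and set the rack's stock tabs

## Robot

A 6-joint arm with a two-finger parallel gripper is mounted at the origin on a cart in front of the work surface, level with it; the furniture and walls round the work are solid. World frame = base frame: x ahead of the robot, y to its left, z up, the work surface at z = 0. Lengths are in m, angles in rad, forces in N, time in s.
With the tool pointing down it reaches from about 0.3 to 0.85 m from the base axis. Payload 4.2 kg.
Tool frame: the origin (TCP) lies at the very end of the fingers, on their centre line; the grasp point (between the pads) lies 19 mm behind it (ctrl.tcp_to_grasp is the z of the grasp point in the tool frame, in m); z points along the fingers, y is the line along which they close (so a half turn about z gives the same grasp; the last joint's range is limited). The gripper opens to 91 mm and grips with 3 to 60 N. Pads are 32 mm wide; open, the fingers measure 118 mm over their backs; the gripper's body (76 mm by 178 mm) begins 60 mm behind the grasp point.
Start: joints at [-1.315, 0.32, 1.565, -0, 1.257, -0.02], TCP at [0.157, -0.553, 0.214] pointing down, gripper open.
Joint ranges: [-3.11, 3.11], [-0.84, 2.01], [0.21, 2.61], [-1.34, 4.49], [0.05, 2.63], [-2.56, 2.56]. Speed limits (rad/s): [2.57, 2.57, 3.14, 3.14, 3.14, 3.14].

## Interface

Orientations are given as a unit quaternion [w, x, y, z].
In Python, from workcell import telemetry, cams, workorder, ctrl gives the robot as it stands. The module is installed in compiled form; this text tells all that it offers.
- The arm moves only by the tool jog_arm, never from a script. Its argument "rows" is a list of rows, each a list of 5 numbers: the shift along the world's x, y, z each as a share of 0.3 m, from -1 to 1, then the turn about the world's z as a share of 30 degrees, from -1 to 1, then the gripper's target within -1 to 1 (shut at 1, half-way at 0, fully open at -1). In form: [[tx, ty, tz, turn, fingers], ...]. A call has 1 to 8 rows; each row is the pose to reach, as a shift and turn from the pose commanded when the call began; what a row does not reach only later rows make up. A row lasts 1/8 s, in which the tool goes at most 62.5 mm and 10.7 degrees, less where a joint would pass 70% of its speed; a pose out of reach is approached as far as the arm can. A call with a number of a shift or a turn outside -1 to 1 is refused whole. A call with a gripper value outside its range is refused whole. The fingers move at their own pace and stop on an object; the grip force is fixed at half the most. Time passes only in rows, so rows that repeat a pose let the fingers close. It gives the time, the measured TCP pose, the force, the opening and the grip force at its end, in the units of the state.
- telemetry.read_state(): the state, without advancing time (a new reading comes with each control period).
- cams.capture(name): name is "side" or "top" or "wrist"; returns a dict with "frame" (400x640x3 uint8, red, green, blue), "fx", "fy", "cx", "cy" (pixels), "extrinsics" (4x4, takes a point from camera to world coordinates); the wrist camera has in their place "hand_eye" (4x4, takes a point from camera to tool coordinates, whose origin is the TCP and whose axes are the flange's). Camera axes: x right, y up, looking along -z (the intrinsics and any distortion apply to the point x, -y, -z); pixel columns grow to the right and rows downward; lengths in m; the calibration is good to about 2 mm. The wrist camera is an equidistant fisheye: a pixel r from the principal point sees the ray r / f radians off the axis. A picture is of the moment at which its call begins: read the wrist's pose just before it. There is no depth.
- workorder.hand_in(): hands the job in; it is judged then, once.
The state is a dict: "clock": time; "qpos": joint angles; "joint_velocities": joint speeds; "effort": joint torques, N m; "tcp_pos": TCP position; "tool_rot": TCP orientation; "contact_force": force on the tool from outside, world axes, zero at the start; "torque": the same for the moment, N m; "width": finger opening in m; "finger_force": force on a finger pad.
Only numpy, scipy, OpenCV 4.12 (cv2) and the standard library are available. Lean on these libraries where they do the work, as an engineer would, in place of code of your own. Each camera call takes 0.05 s, during which the arm holds its last target. There are 200 camera calls.

## Task

Pick up the dark-capped spice jar that stands on the worktop between the oil bottle and the salt shaker, and set it down gently, upright, in the first empty bay of the wooden spice rack, counting from the left as the robot sees it. Also leave the row of flip tabs showing what the rack holds: the tab in front of every bay with a jar tipped fully back toward its bay, and the tab in front of every empty bay tipped fully forward, away from its bay. Leave the two jars already in the rack standing in their bays, and do not push the oil bottle, the salt shaker or the mugs about or knock them over.

Things in the scene. Friction and masses are not known exactly. Their poses are not given: they have to be found in the camera images.
- rack: Fixed wooden spice rack, 306 mm wide (y), 157 deep (x); origin under its centre, on the worktop; +x from the tabs to the bays (about away from the robot). Five bays along y at x = +45, pitch 60, 56 x 56 inside; dividers and front sill 22 high, back rail (x = 78) 24. Rod with five tabs at x = -40, height 30; bearers 36 high half-way between the tabs; front lip (x = -69) 20 high. All mm.
- bay1 (a point): Centre of the wooden floor of bay 1, leftmost seen from the robot (most +y). Its axes are the rack's. A bay that starts empty shows a fixed cork mat, 50 x 50 x 3 mm, so a jar stands 3 mm above this point there.
- tab1 (a joint): Flip tab before bay 1: white paddle 26 mm wide (y), 8 thick, 55 long from the rod (85.5 mm to -x of the bay's centre, 30 above the worktop) to its round head. 0 = leans 0.6 rad to -x, away from its bay (head 31 mm from the rod, top 77 above the worktop); 0.6 upright; 1.2 = leans 0.6 rad to +x, toward its bay. Top-heavy: falls to the side it leans to and stays (may balance upright); under 1 N turns it.
- bay2 (a point): Centre of the wooden floor of bay 2, number 2 from the left. Its axes are the rack's. A bay that starts empty shows a fixed cork mat, 50 x 50 x 3 mm, so a jar stands 3 mm above this point there.
- tab2 (a joint): Flip tab before bay 2: white paddle 26 mm wide (y), 8 thick, 55 long from the rod (85.5 mm to -x of the bay's centre, 30 above the worktop) to its round head. 0 = leans 0.6 rad to -x, away from its bay (head 31 mm from the rod, top 77 above the worktop); 0.6 upright; 1.2 = leans 0.6 rad to +x, toward its bay. Top-heavy: falls to the side it leans to and stays (may balance upright); under 1 N turns it.
- bay3 (a point): Centre of the wooden floor of bay 3, number 3 from the left. Its axes are the rack's. A bay that starts empty shows a fixed cork mat, 50 x 50 x 3 mm, so a jar stands 3 mm above this point there.
- tab3 (a joint): Flip tab before bay 3: white paddle 26 mm wide (y), 8 thick, 55 long from the rod (85.5 mm to -x of the bay's centre, 30 above the worktop) to its round head. 0 = leans 0.6 rad to -x, away from its bay (head 31 mm from the rod, top 77 above the worktop); 0.6 upright; 1.2 = leans 0.6 rad to +x, toward its bay. Top-heavy: falls to the side it leans to and stays (may balance upright); under 1 N turns it.
- bay4 (a point): Centre of the wooden floor of bay 4, number 4 from the left. Its axes are the rack's. A bay that starts empty shows a fixed cork mat, 50 x 50 x 3 mm, so a jar stands 3 mm above this point there.
- tab4 (a joint): Flip tab before bay 4: white paddle 26 mm wide (y), 8 thick, 55 long from the rod (85.5 mm to -x of the bay's centre, 30 above the worktop) to its round head. 0 = leans 0.6 rad to -x, away from its bay (head 31 mm from the rod, top 77 above the worktop); 0.6 upright; 1.2 = leans 0.6 rad to +x, toward its bay. Top-heavy: falls to the side it leans to and stays (may balance upright); under 1 N turns it.
- bay5 (a point): Centre of the wooden floor of bay 5, rightmost (most -y). Its axes are the rack's. A bay that starts empty shows a fixed cork mat, 50 x 50 x 3 mm, so a jar stands 3 mm above this point there.
- tab5 (a joint): Flip tab before bay 5: white paddle 26 mm wide (y), 8 thick, 55 long from the rod (85.5 mm to -x of the bay's centre, 30 above the worktop) to its round head. 0 = leans 0.6 rad to -x, away from its bay (head 31 mm from the rod, top 77 above the worktop); 0.6 upright; 1.2 = leans 0.6 rad to +x, toward its bay. Top-heavy: falls to the side it leans to and stays (may balance upright); under 1 N turns it.
- jar_a_mid (a point): Spice jar with a dark cap, 41 mm diameter, 105 mm high, standing loose in one of the bays (any of the five). Point: its centre, half-way up; z axis along the jar, upward.
- jar_b_mid (a point): Spice jar with a yellow cap, 44 mm diameter, 100 mm high, standing loose in one of the bays (any of the five). Point: its centre, half-way up; z axis along the jar, upward.
- stray_mid (a point): The stray spice jar: dark cap, 41 mm diameter, 105 mm high, about 0.11 kg, standing loose on the worktop to the left of the rack between the small oil bottle and the salt shaker. Point: its centre, half-way up; z axis along the jar, upward.
- stray: The same stray jar; origin at the centre of its underside.
- oil_mid (a point): Small clear oil bottle with a brown cap, 51 mm diameter, 123 mm high, beside the stray jar (centres about 75 mm apart), loose, a bystander. Point: its centre, half-way up.
- mill_mid (a point): Small glass salt shaker, 44 mm diameter, 90 mm high, on the other side of the stray jar (centres about 72 mm apart), loose, a bystander. Point: its centre, half-way up.
- mug: White mug, 86 x 120 mm with its handle, 98 mm high, behind the stray jar; a loose bystander. Origin at the centre of its underside.
- spotted_mug: Spotted mug, 92 x 127 mm with its handle, 93 mm high, at the left behind the stray jar; a loose bystander. Origin at the centre of its underside.
Things that resemble listed ones, but are neither listed nor needed, are in the scene too. Leave any turquoise look-alike of the stray alone.

How it is judged:
By the outcome, as a careful person would: the job done as asked, in the order asked, and still so for the second after the job is handed in, with the robot touching nothing.
It also fails if it takes over 67 s, if anything falls off the work surface, if the arm or the gripper's body presses on something with over 40 N, if the wrist force passes 120 N, or if a joint passes its speed limit or range.

## Working session

There is one attempt and no reset: what is moved stays moved. The work goes in short steps, Python scripts to look and compute and a tool call to move; the robot and the scene stay as the last step left them, time stands still between calls to the robot, and variables do not carry over. Pictures are saved under pics/ and viewed, at most 10 in all, crops included, and the job is handed in when it is done.

Besides the shell and the picture viewer there is one more tool, called after ">>>" by a JSON object that holds its "name" and its "arguments". jog_arm: Moves the arm, as the interface text tells. Shift numbers are shares of 0.3 m and turn numbers shares of 30 degrees, none past 1 either way. Its arguments: {"type":"object","properties":{"rows":{"type":"array","items":{"type":"array","items":{"type":"number","minimum":-1,"maximum":1}}}},"required":["rows"]}

```bash
mkdir -p pics; cat > h.py <<'E'
import numpy as np, cv2
from workcell import telemetry, cams, workorder, ctrl
def grab(n):
    c=cams.capture(n); cv2.imwrite(f'pics/{n}_{telemetry.read_state()["clock"]:.2f}.png',c['frame'][:,:,::-1]); np.save(f'{n}.npy',{k:v for k,v in c.items()},allow_pickle=True); return c
def load(n): return np.load(f'{n}.npy',allow_pickle=True).item()
def pix(c,u,v,z):
    E=np.array(c['extrinsics']); d=E[:3,:3]@np.array([(u-c['cx'])/c['fx'],-(v-c['cy'])/c['fy'],-1]); o=E[:3,3]
    return o+d*(z-o[2])/d[2]
def proj(c,p):
    E=np.array(c['extrinsics']); q=E[:3,:3].T@(np.array(p)-E[:3,3]); return c['cx']+c['fx']*q[0]/-q[2], c['cy']-c['fy']*q[1]/-q[2]
E
python3 - <<'E'
from h import *
for n in('side','top'):
    c=grab(n); print(n,[k for k in c],c['fx'],np.round(c['extrinsics'],3).tolist())
print(telemetry.read_state()); 
a=load('top')['frame'];b=load('side')['frame']
cv2.imwrite('pics/a.png',a[:,:,::-1]);cv2.imwrite('pics/b.png',b[:,:,::-1])
E
```

```text
side ['frame', 'fx', 'fy', 'cx', 'cy', 'extrinsics'] 361.47845169000595 [[0.981, 0.099, -0.168, 0.328], [-0.194, 0.579, -0.792, -0.582], [0.019, 0.809, 0.587, 0.587], [0.0, 0.0, 0.0, 1.0]]
top ['frame', 'fx', 'fy', 'cx', 'cy', 'extrinsics'] 452.9710532943789 [[0.028, 0.995, -0.099, 0.405], [-0.999, 0.026, -0.019, 0.058], [-0.017, 0.1, 0.995, 1.066], [0.0, 0.0, 0.0, 1.0]]
{'clock': 0.1, 'qpos': array([-1.31501952e+00,  3.20225097e-01,  1.56553654e+00, -1.05084503e-05,
        1.25739594e+00, -1.99980632e-02]), 'joint_velocities': array([-0.00203586, -0.00154636, -0.00197779,  0.0010614 ,  0.00136355,
        0.0003272 ]), 'effort': array([ 4.23048486e-04, -4.13332951e+01, -2.32510257e+01,  7.28862570e-02,
        4.22279129e-02, -5.21228799e-05]), 'tcp_pos': array([ 0.15645466, -0.55284478,  0.21321396]), 'tool_rot': array([-7.76442885e-04,  9.90508054e-01,  1.37452476e-01, -9.69927338e-05]), 'contact_force': array([-0.03232822,  0.33945848, -0.4714078 ]), 'torque': array([ 0.01519247, -0.0382246 , -0.03488753]), 'finger_force': 0.0, 'width': 0.09117794152505178}
```

View pics/a.png

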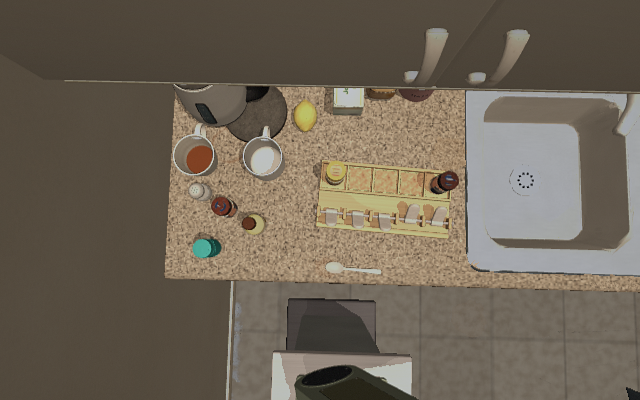

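View pics/b.png

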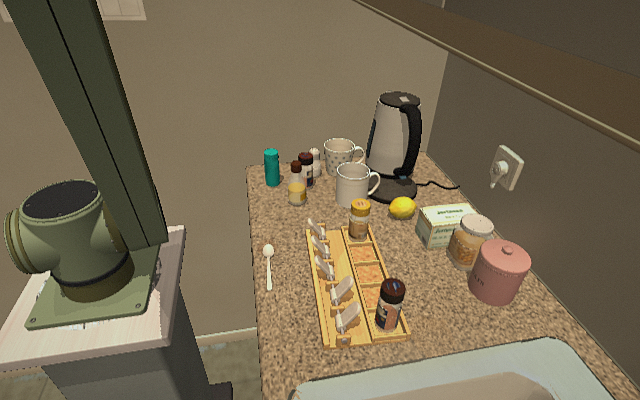

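Top view: dark-capped candidates are the stray at (222,206), between salt shaker (200,190) and oil bottle (252,224); the jar in bay 5 (447,181); the turquoise look-alike (206,248); and the brown oil cap (250,224). I choose (222,206). Yellow jar is in bay 1 and dark in bay 5, so bays 2–4 look empty and the goal is bay 2. Next, a closer crop.

```bash
python3 - <<'E'
from h import *
a=load('top')['frame'];b=load('side')['frame']
p=cv2.resize(a[145:265,165:325],(800,600),interpolation=cv2.INTER_CUBIC)
q=cv2.resize(a[145:250,310:470],(800,525),interpolation=cv2.INTER_CUBIC)
cv2.imwrite('pics/c1.png',p[:,:,::-1]);cv2.imwrite('pics/c2.png',q[:,:,::-1])
r=cv2.resize(b[190:350,230:430],(750,600),interpolation=cv2.INTER_CUBIC)
cv2.imwrite('pics/c3.png',r[:,:,::-1])
E
```

```text
(no output)
```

View pics/c1.png

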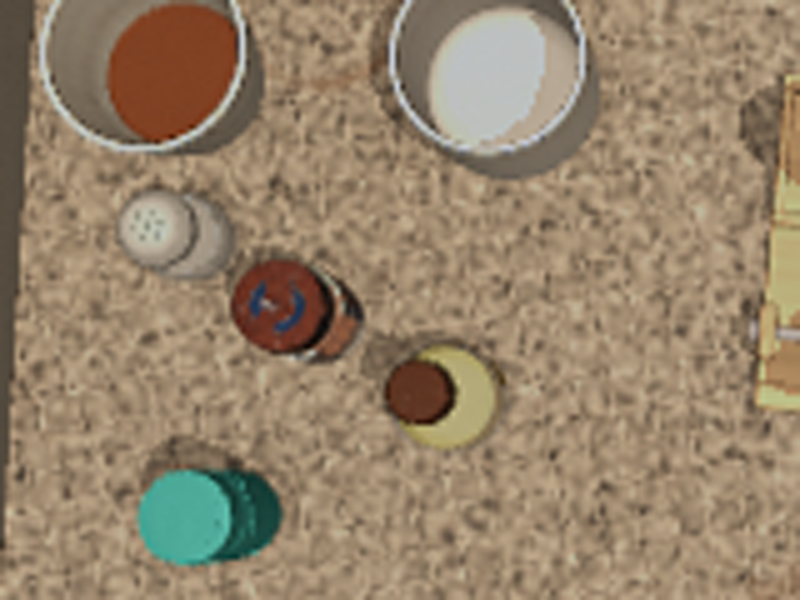

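View pics/c2.png

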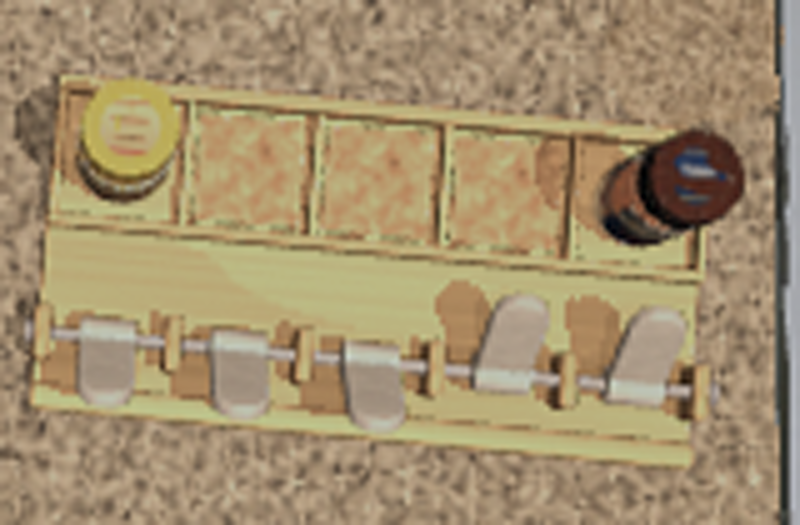

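View pics/c3.png

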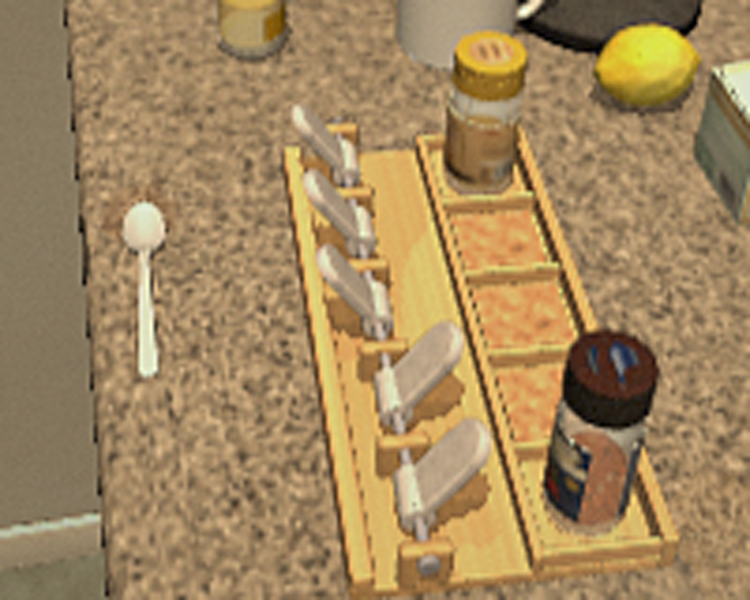

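Crops: stray has a dark red-brown cap with blue logo (crop 281,306), confirmed between salt and oil. Tabs 1–3 lean forward, 4–5 lean back, so tabs 1 and 2 must go back and tab 4 forward.

```bash
cat > m.py <<'E'
from h import *
from scipy.optimize import least_squares
c=load('top')
P=lambda x,y,ox=165,oy=145:(ox+x/5-.4,oy+y/5-.4)
st=pix(c,*P(281,306),.105);oil=pix(c,*P(420,392),.123);salt=pix(c,*P(157,230),.09)
mug=pix(c,*P(487,60),.098);sm=pix(c,*P(143,55),.093);tq=pix(c,*P(186,517),.105)
R=lambda x,y:P(x,y,310,145)
obs=[((45,60,3),R(248,170)),((45,0,3),R(377,182)),((45,-60,3),R(505,193)),((-78.5,153,0),R(33,407)),((-78.5,-153,0),R(690,467)),((78.5,153,24),R(63,77))]
T=lambda p,q:np.array([p[0]+np.cos(p[2])*q[0]-np.sin(p[2])*q[1],p[1]+np.sin(p[2])*q[0]+np.cos(p[2])*q[1],q[2]])
f=lambda p:np.concatenate([np.subtract(proj(c,T(p,np.array(q)/1e3)),uv) for q,uv in obs])
s=least_squares(f,[.5,0,0],x_scale=[.1,.1,.1],loss='soft_l1');p=s.x
if __name__=='__main__':
    for n,v in dict(st=st,oil=oil,salt=salt,mug=mug,sm=sm,tq=tq).items():print(n,v.round(4),np.linalg.norm(v-st).round(3))
    print(p,np.degrees(p[2]),s.fun.round(1))
    print('row angle',np.degrees(np.arctan2(*(oil-salt)[[1,0]])))
    for i in range(5):print(i+1,'bay',T(p,[.045,.12-.06*i,0]).round(4),'rod',T(p,[-.0405,.12-.06*i,.03]).round(4))
    b=load('side')
    print('side check: stray cap',proj(b,[*st[:2],.105]),'b5',proj(b,T(p,[.045,-.12,0])),'bay2',proj(b,T(p,[.045,.06,0.003])))
    print('tcp y', [ctrl.tcp_to_grasp])
E
python3 m.py
```

```text
st [0.4738 0.2678 0.105 ] 0.0
oil [0.4382 0.204  0.123 ] 0.075
salt [0.5066 0.3268 0.09  ] 0.069
mug [0.5837 0.1847 0.098 ] 0.138
sm [0.5831 0.3362 0.093 ] 0.129
tq [0.3833 0.3038 0.105 ] 0.097
[ 0.50625728 -0.09374553 -0.05749328] -3.294122366482097 [ 0.6 -0.1  0.2 -0.4  0.1 -0.5  0.   1.3 -0.6  0.5 -0.4 -0.3]
row angle -119.14675296410736
1 bay [0.5581 0.0235 0.    ] rod [0.4727 0.0284 0.03  ]
2 bay [ 0.5546 -0.0364  0.    ] rod [ 0.4693 -0.0315  0.03  ]
3 bay [ 0.5512 -0.0963  0.    ] rod [ 0.4658 -0.0914  0.03  ]
4 bay [ 0.5477 -0.1562  0.    ] rod [ 0.4624 -0.1513  0.03  ]
5 bay [ 0.5443 -0.2161  0.    ] rod [ 0.4589 -0.2112  0.03  ]
side check: stray cap (np.float64(305.05138800574), np.float64(155.90990012368886)) b5 (np.float64(386.52940247606193), np.float64(329.15788918347005)) bay2 (np.float64(363.3196460483089), np.float64(258.54182449296286))
tcp y [-0.0188]
```

>>> {"name": "jog_arm", "arguments": {"rows": [[1,1,0,1,-0.65],[1,1,0,1,-0.65],[1,1,0,1,-0.65],[1,1,0,1,-0.65],[1,1,0,1,-0.65],[1,1,0,1,-0.65],[1,1,0,1,-0.65],[1,1,0,1,-0.65]]}}

```text
clock: 1.1
tcp_pos: [0.4583, -0.2509, 0.2135]
tool_rot: [-0.0, 0.92, 0.391, 0.0]
contact_force: [0.7, 0.1, -0.8]
width: 0.0753
finger_force: 0.0
```

>>> {"name": "jog_arm", "arguments": {"rows": [[0.05,1,0,0.5,-0.65],[0.05,1,0,0.5,-0.65],[0.05,1,0,0.5,-0.65],[0.05,1,0,0.5,-0.65],[0.05,1,0,0.5,-0.65]]}}

```text
clock: 1.72
tcp_pos: [0.471, 0.0477, 0.2139]
tool_rot: [0.0, 0.863, 0.506, -0.0]
contact_force: [0.2, -0.4, 0.6]
width: 0.0751
finger_force: 0.0
```

>>> {"name": "jog_arm", "arguments": {"rows": [[0,0.73,0,0,-0.65],[0,0.73,0,0,-0.65],[0,0.73,0,0,-0.65],[0,0.73,0,0,-0.65],[0,0.73,0,0,-0.65],[0,0.73,0,0,-0.65]]}}

```text
clock: 2.48
tcp_pos: [0.4716, 0.2641, 0.2137]
tool_rot: [0.0, 0.863, 0.506, -0.001]
contact_force: [-0.4, -0.9, -0.5]
width: 0.0751
finger_force: 0.0
```

```bash
python3 - <<'E'
from h import *
from m import st,oil
from scipy.spatial.transform import Rotation as Ro
s=telemetry.read_state(); c=grab('wrist'); print(s['tcp_pos'],s['tool_rot'],c['fx'],np.round(c['hand_eye'],3).tolist())
w,x,y,z=s['tool_rot'];Rt=Ro.from_quat([x,y,z,w]).as_matrix();print('closing deg',np.degrees(np.arctan2(Rt[1,1],Rt[0,1])))
H=np.array(c['hand_eye'])
def pw(p):
    q=H[:3,:3].T@(Rt.T@(np.array(p)-s['tcp_pos'])-H[:3,3]); a=np.array([q[0],-q[1],-q[2]]);th=np.arctan2(np.hypot(a[0],a[1]),a[2]);n=a[:2]/np.hypot(*a[:2])
    return c['cx']+c['fx']*th*n[0],c['cy']+c['fy']*th*n[1]
im=c['frame'][:,:,::-1].copy()
for q in(st,oil):
    u,v=pw(q);print(u,v);cv2.drawMarker(im,(int(round(u)),int(round(v))),(0,255,0),0,8)
cv2.imwrite('pics/w1.png',im)
E
```

```text
[0.47157014 0.26411398 0.2136648 ] [ 4.47468606e-04  8.62753173e-01  5.05624716e-01 -6.39035960e-04] 309.70691628693146 [[0.0, 0.97, 0.243, 0.068], [1.0, -0.0, -0.0, -0.002], [-0.0, 0.243, -0.97, -0.171], [0.0, 0.0, 0.0, 1.0]]
closing deg -29.254311519653857
323.61266595630633 192.06546571035858
323.6146978787393 271.8981495337043
```

View pics/w1.png

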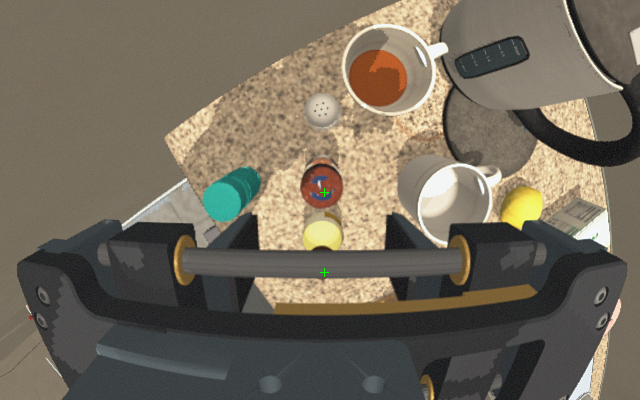

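Wrist view: cap centred at (322,187) vs predicted (323.6,192), agreeing within ~4 mm along the row; shaker (323,110), oil (322,235), turquoise at (232,193) clear of the fingers. Descending.

>>> {"name": "jog_arm", "arguments": {"rows": [[0.01,0.012,-0.17,0,-0.65],[0.01,0.012,-0.3,0,-0.65],[0.01,0.012,-0.4,0,-0.65],[0.01,0.012,-0.47,0,-0.65],[0.01,0.012,-0.51,0,-0.65],[0.01,0.012,-0.51,0,-0.65]]}}

```text
clock: 3.28
tcp_pos: [0.4745, 0.2683, 0.0607]
tool_rot: [0.0, 0.863, 0.505, -0.001]
contact_force: [0.1, -0.1, 0.7]
width: 0.0752
finger_force: 0.0
```

>>> {"name": "jog_arm", "arguments": {"rows": [[0,0,0,0,0],[0,0,0,0,0.2],[0,0,0,0,0.3],[0,0,0,0,1],[0,0,0,0,1],[0,0,0,0,1]]}}

```text
clock: 4.03
tcp_pos: [0.4747, 0.2695, 0.0613]
tool_rot: [0.0, 0.862, 0.506, 0.0]
contact_force: [-0.5, 0.8, 3.0]
width: 0.0406
finger_force: 30.0
```

>>> {"name": "jog_arm", "arguments": {"rows": [[0,0,0.1,0,1],[0,0,0.25,0,1],[0,0,0.4,0,1],[0,0,0.48,0,1],[0,0,0.48,0,1]]}}

```text
clock: 4.65
tcp_pos: [0.4754, 0.2697, 0.2063]
tool_rot: [0.0, 0.863, 0.506, 0.002]
contact_force: [0.7, -0.5, -0.8]
width: 0.0402
finger_force: 30.0
```

>>> {"name": "jog_arm", "arguments": {"rows": [[0.04,-0.15,0,0.12,1],[0.09,-0.35,0,0.3,1],[0.14,-0.55,0,0.5,1],[0.19,-0.75,0,0.65,1],[0.24,-0.9,0,0.8,1],[0.265,-1,0,0.863,1],[0.265,-1,0,0.863,1],[0.265,-1,0,0.863,1]]}}

```text
clock: 5.65
tcp_pos: [0.5523, -0.0301, 0.2027]
tool_rot: [-0.002, 0.728, 0.686, -0.001]
contact_force: [0.5, -0.3, -1.5]
width: 0.0405
finger_force: 30.0
```

```bash
python3 - <<'E'
from h import *
from m import T,p
s=telemetry.read_state(); t=grab('top');b=grab('side'); print(s['tcp_pos'],s['width'],s['contact_force'])
zb=s['tcp_pos'][2]-.0607
pc=[*s['tcp_pos'][:2],zb+.105]; print(proj(t,pc),proj(b,pc),proj(b,[*s['tcp_pos'][:2],zb]))
A=cv2.resize(t['frame'][130:250,300:460],(800,600),interpolation=2)
B=cv2.resize(b['frame'][110:350,230:430],(500,600),interpolation=2)
cv2.imwrite('pics/d.png',cv2.hconcat([cv2.resize(A,(400,300)),cv2.resize(B,(400,300))])[:,:,::-1])
cv2.imwrite('pics/d.png',B[:,:,::-1])
E
```

```text
[ 0.55225948 -0.03011543  0.20273115] 0.040499472370482084 [ 0.50480318 -0.25158612 -1.50998291]
(np.float64(368.59048486346404), np.float64(161.2735523498362)) (np.float64(373.4769503352047), np.float64(163.13772232940886)) (np.float64(367.7453203858806), np.float64(207.85857860038766))
```

View pics/d.png

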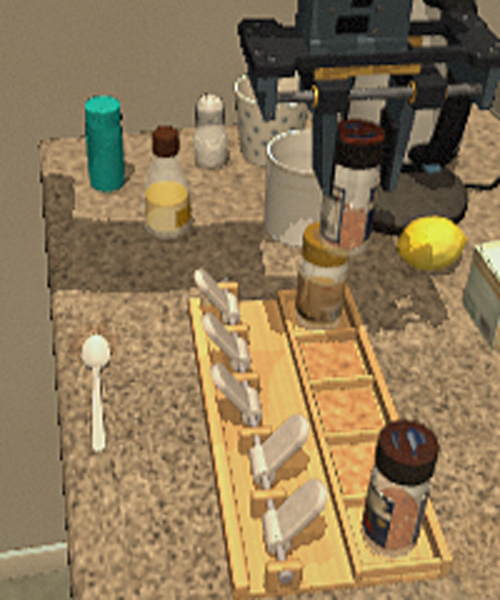

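Side view: jar held upright, base at about (368,206), cap (374,163), matching the TCP prediction within ~2 mm; bystanders untouched. Lowering.

>>> {"name": "jog_arm", "arguments": {"rows": [[0,-0.02,0,0,1],[0,-0.02,-0.12,0,1],[0,-0.02,-0.25,0,1],[0,-0.02,-0.34,0,1],[0,-0.02,-0.4,0,1],[0,-0.02,-0.4,0,1],[0,-0.02,-0.4,0,1]]}}

```text
clock: 6.62
tcp_pos: [0.5559, -0.0367, 0.0865]
tool_rot: [0.001, 0.727, 0.687, 0.001]
contact_force: [0.4, 0.6, -1.4]
width: 0.0403
finger_force: 30.0
```

>>> {"name": "jog_arm", "arguments": {"rows": [[0,0,-0.02,0,1],[0,0,-0.04,0,1],[0,0,-0.05,0,1],[0,0,-0.057,0,1],[0,0,-0.06,0,1],[0,0,-0.06,0,1]]}}

```text
clock: 7.38
tcp_pos: [0.5547, -0.0368, 0.0738]
tool_rot: [0.002, 0.727, 0.686, 0.001]
contact_force: [-12.5, 1.2, 40.9]
width: 0.0403
finger_force: 30.1
```

>>> {"name": "jog_arm", "arguments": {"rows": [[0,0,-0.003,0,1],[0,0,-0.005,0,1],[0,0,-0.007,0,1],[0,0,-0.007,0,1]]}}

```text
clock: 7.88
tcp_pos: [0.5548, -0.0369, 0.0723]
tool_rot: [0.002, 0.727, 0.687, 0.001]
contact_force: [-12.4, 1.6, 45.4]
width: 0.0402
finger_force: 30.1
```

Contact came about 10 mm too early; back off and look.

>>> {"name": "jog_arm", "arguments": {"rows": [[0,0,0.01,0,1],[0,0,0.03,0,1],[0,0,0.06,0,1],[0,0,0.06,0,1]]}}

```text
clock: 8.38
tcp_pos: [0.5546, -0.0367, 0.0832]
tool_rot: [0.0, 0.727, 0.686, 0.0]
contact_force: [0.6, -0.7, -1.1]
width: 0.0406
finger_force: 30.0
```

```bash
python3 - <<'E'
from h import *
s=telemetry.read_state(); t=grab('top');b=grab('side'); print(s['tcp_pos'],s['contact_force'])
for z in(0,.0607,.0607+.0188):pass
zb=s['tcp_pos'][2]-.0607
print(proj(b,[*s['tcp_pos'][:2],zb]),proj(b,[*s['tcp_pos'][:2],zb+.105]))
A=cv2.resize(t['frame'][130:230,310:410],(400,400),interpolation=2)
B=cv2.resize(b['frame'][170:270,320:420],(400,400),interpolation=2)
cv2.imwrite('pics/e.png',cv2.hconcat([A,B])[:,:,::-1])
E
```

```text
[ 0.55462002 -0.0367365   0.08318167] [ 0.59105665 -0.72543731 -1.09580446]
(np.float64(364.18762246518713), np.float64(252.38227430503846)) (np.float64(369.1160096331699), np.float64(215.3265958105541))
```

View pics/e.png

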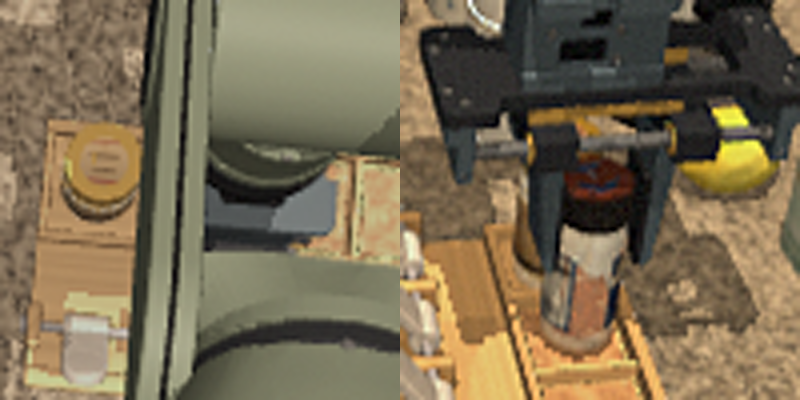

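>>> {"name": "jog_arm", "arguments": {"rows": [[0,0,-0.01,0,1],[0,0,-0.02,0,1],[0,0,-0.025,0,1],[0,0,-0.025,0,1]]}}

```text
clock: 8.98
tcp_pos: [0.554, -0.0367, 0.0751]
tool_rot: [-0.0, 0.727, 0.686, -0.0]
contact_force: [-0.6, -0.2, -1.0]
width: 0.0401
finger_force: 30.0
```

```bash
python3 - <<'E'
from h import *
s=telemetry.read_state(); print({k:np.round(s[k],4) for k in('tcp_pos','contact_force','torque','qpos','effort')})
E
```

```text
{'tcp_pos': array([ 0.554 , -0.0367,  0.0751]), 'contact_force': array([-0.5909, -0.2441, -1.0407]), 'torque': array([-0.0066, -0.1118, -0.0115]), 'qpos': array([-0.0868,  0.4133,  1.8046,  0.    ,  0.9241, -0.0291]), 'effort': array([ 2.00000e-04, -4.25876e+01, -1.93093e+01,  6.29000e-02,
        3.57000e-02, -0.00000e+00])}
```

>>> {"name": "jog_arm", "arguments": {"rows": [[0,0,-0.015,0,1],[0,0,-0.015,0,1],[0,0,-0.015,0,1]]}}

```text
clock: 9.35
tcp_pos: [0.5544, -0.0367, 0.0724]
tool_rot: [0.001, 0.727, 0.686, 0.001]
contact_force: [-2.6, 0.2, 8.1]
width: 0.0401
finger_force: 30.0
```

```bash
python3 - <<'E'
from h import *
s=telemetry.read_state(); print({k:np.round(s[k],4) for k in('tcp_pos','contact_force','torque','qpos','effort')})
E
```

```text
{'tcp_pos': array([ 0.5544, -0.0367,  0.0724]), 'contact_force': array([-2.5694,  0.2371,  8.0997]), 'torque': array([-0.0049,  0.4163,  0.0168]), 'qpos': array([-0.0868,  0.4161,  1.8081,  0.    ,  0.9159, -0.0291]), 'effort': array([-8.30000e-02, -3.75232e+01, -1.77401e+01,  4.93000e-02,
       -8.29600e-01,  1.06000e-02])}
```

The contact is centred (torque ≈ force × tool length, no tilt) at a repeatable height: the rack has a ~9 mm floor, so the jar is simply standing on its mat. Unload, release, and rise.

>>> {"name": "jog_arm", "arguments": {"rows": [[0,0,0.006,0,1],[0,0,0.006,0,1],[0,0,0.006,0,0],[0,0,0.006,0,-0.3],[0,0,0.006,0,-0.65],[0,0,0.006,0,-0.65],[0,0,0.006,0,-0.65]]}}

```text
clock: 10.22
tcp_pos: [0.5541, -0.0367, 0.0727]
tool_rot: [0.0, 0.727, 0.686, 0.0]
contact_force: [-1.0, -0.3, 0.1]
width: 0.0752
finger_force: 0.0
```

>>> {"name": "jog_arm", "arguments": {"rows": [[0,0,0.06,0,-0.65],[0,0,0.17,0,-0.65],[0,0,0.3,0,-0.65],[0,0,0.4,0,-0.65],[0,0,0.4,0,-0.65]]}}

```text
clock: 10.85
tcp_pos: [0.5555, -0.0368, 0.1951]
tool_rot: [0.002, 0.727, 0.686, 0.002]
contact_force: [-0.2, -0.2, -0.2]
width: 0.0751
finger_force: 0.0
```

>>> {"name": "jog_arm", "arguments": {"rows": [[-0.2,0.01,0,0,1],[-0.4,0.02,0,0,1],[-0.5,0.029,0,0,1],[-0.5,0.029,0,0,1],[-0.5,0.029,-0.18,0,1],[-0.5,0.029,-0.36,0,1],[-0.5,0.029,-0.45,0,1],[-0.5,0.029,-0.45,0,1]]}}

```text
clock: 11.85
tcp_pos: [0.4032, -0.0279, 0.0555]
tool_rot: [-0.002, 0.727, 0.686, -0.002]
contact_force: [0.7, 0.1, 1.2]
width: 0.0004
finger_force: 0.0
```

>>> {"name": "jog_arm", "arguments": {"rows": [[0.03,-0.002,0,0,1],[0.07,-0.004,0,0,1],[0.11,-0.006,0,0,1],[0.15,-0.009,0,0,1],[0.18,-0.01,0,0,1],[0.197,-0.011,0,0,1],[0.197,-0.011,0,0,1]]}}

```text
clock: 12.72
tcp_pos: [0.4633, -0.0313, 0.0576]
tool_rot: [-0.0, 0.727, 0.686, -0.0]
contact_force: [-0.2, 0.3, -1.0]
width: 0.0004
finger_force: 0.0
```

>>> {"name": "jog_arm", "arguments": {"rows": [[-0.1,0.006,0,0,1],[-0.197,0.011,0,0,1],[-0.197,0.011,0,0,1],[-0.19,0.11,0,0,1],[-0.186,0.21,0,0,1],[-0.186,0.21,0,0,1],[-0.186,0.21,0,0,1]]}}

```text
clock: 13.6
tcp_pos: [0.4079, 0.0314, 0.0577]
tool_rot: [0.0, 0.727, 0.687, 0.0]
contact_force: [-0.1, 0.1, 0.0]
width: 0.0003
finger_force: 0.0
```

>>> {"name": "jog_arm", "arguments": {"rows": [[0.03,-0.002,0,0,1],[0.07,-0.004,0,0,1],[0.11,-0.006,0,0,1],[0.15,-0.009,0,0,1],[0.18,-0.01,0,0,1],[0.197,-0.011,0,0,1],[0.197,-0.011,0,0,1]]}}

```text
clock: 14.48
tcp_pos: [0.4667, 0.0284, 0.0576]
tool_rot: [-0.0, 0.727, 0.686, -0.0]
contact_force: [-0.3, -0.1, 0.4]
width: 0.0005
finger_force: 0.0
```

>>> {"name": "jog_arm", "arguments": {"rows": [[-0.1,0.006,0,0,1],[-0.197,0.011,0,0,1],[-0.197,0.011,0.15,0,1],[-0.197,0.011,0.3,0,1],[-0.197,0.011,0.45,0,1],[-0.197,0.011,0.45,0,1]]}}

```text
clock: 15.22
tcp_pos: [0.4092, 0.0319, 0.1958]
tool_rot: [0.003, 0.727, 0.686, 0.003]
contact_force: [0.9, 0.6, -0.4]
width: 0.0004
finger_force: 0.0
```

>>> {"name": "jog_arm", "arguments": {"rows": [[0.1,-0.16,0,0,1],[0.2,-0.32,0,0,1],[0.3,-0.48,0,0,1],[0.398,-0.623,0,0,1],[0.398,-0.623,-0.1,0,1],[0.398,-0.623,-0.28,0,1],[0.398,-0.623,-0.45,0,1],[0.398,-0.623,-0.45,0,1]]}}

```text
clock: 16.23
tcp_pos: [0.5225, -0.1538, 0.0533]
tool_rot: [-0.005, 0.727, 0.686, -0.003]
contact_force: [-0.3, -0.8, -0.5]
width: 0.0007
finger_force: 0.0
```

>>> {"name": "jog_arm", "arguments": {"rows": [[-0.03,0.002,0,0,1],[-0.07,0.004,0,0,1],[-0.11,0.006,0,0,1],[-0.15,0.009,0,0,1],[-0.18,0.01,0,0,1],[-0.197,0.011,0,0,1],[-0.197,0.011,0,0,1]]}}

```text
clock: 17.1
tcp_pos: [0.4674, -0.1519, 0.0577]
tool_rot: [0.0, 0.727, 0.686, 0.0]
contact_force: [0.2, 0.1, -0.2]
width: 0.0005
finger_force: 0.0
```

>>> {"name": "jog_arm", "arguments": {"rows": [[0.1,-0.006,0,0,1],[0.197,-0.011,0,0,1],[0.197,-0.011,0.15,0,1],[0.197,-0.011,0.3,0,1],[0.197,-0.011,0.5,0,1],[0.1,-0.3,0.5,0,1],[0,-0.6,0.5,0,1],[-0.1,-0.9,0.5,0,1]]}}

```text
clock: 18.1
tcp_pos: [0.4672, -0.3347, 0.2079]
tool_rot: [0.001, 0.727, 0.687, 0.0]
contact_force: [0.8, -0.3, -1.1]
width: 0.0006
finger_force: 0.0
```

```bash
python3 - <<'E'
from h import *
t=grab('top');b=grab('side')
A=cv2.resize(t['frame'][120:260,165:465],(600,280),interpolation=2)
B=cv2.resize(b['frame'][140:350,230:430],(304,320),interpolation=2); B=cv2.resize(b['frame'][190:350,230:430],(400,320),interpolation=2)
C=np.zeros((600,600,3),np.uint8);C[:280]=A;C[280:,:400]=B
cv2.imwrite('pics/f.png',C[:,:,::-1])
E
```

```text
(no output)
```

View pics/f.png

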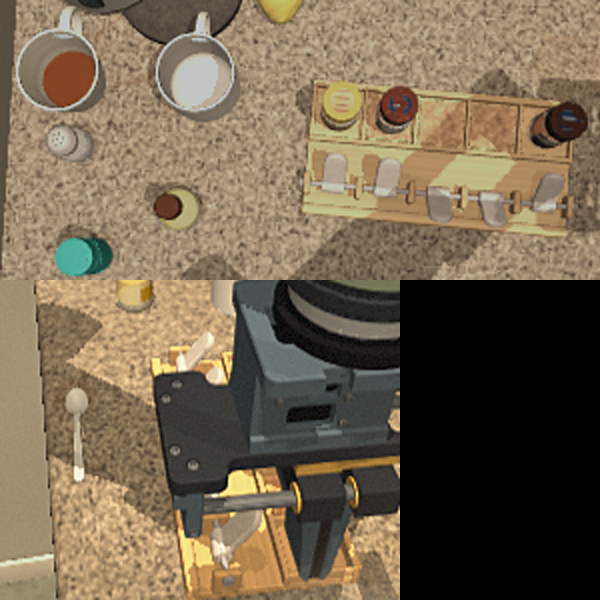

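The final top view shows the stray upright in bay 2 (cap at 397,105). Tabs 1, 2 and 5 lean back and tabs 3 and 4 lean forward. The bystanders are where they were and the gripper is clear.

```bash
python3 -c "
from workcell import workorder; print(workorder.hand_in())"
```

```text
the job is handed in; nothing more can be done
None
```

The job is handed in after about 18 s of robot time: the stray jar stands upright in bay 2, with tabs 1, 2 and 5 back and tabs 3 and 4 forward; while lowering, I misjudged the rack floor height and pressed the jar onto its mat with about 45 N before backing off and setting it down lightly.

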